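Push the press roller up its gutter into the parking pocket

TASK

With the fingertips, push the red press roller from the low end of the sloped gutter up and over the small blue ridge, so that it drops into the pocket in front of the yellow end stop and cannot roll back. Only push it along the gutter: do not pick it up or lift it out. Leave the screwdriver, the orange pot and the pink jar where they are.

Things in the scene. Friction and masses are not known exactly. Their poses are not given: they have to be found in the camera images.
- trough: Sloped aluminium gutter, fixed to the bench. Origin: centre of its floor's top surface, 45 mm above the bench. x runs uphill along the floor (slope 7 degrees), y across, z square to the floor. Floor 310 mm long (x -155 to 155), 76 mm wide between 5 mm thick side walls that rise only 10 mm above it. Below it a wooden base 330 x 120 mm, 12 mm thick, on the bench.
- foot (a point): Foot stop at the gutter's low end: wooden bar across the floor, 10 mm high, 10 mm thick. The point is the middle of its uphill face at floor level, x = -143 mm in the gutter's frame; its axes are the gutter's.
- ridge (a point): Blue wedge-shaped ridge across the gutter floor near the top: it rises gently from x = +53.5 mm to its crest, 5 mm high, at x = +89.5 mm in the gutter's frame, then drops sheer to the floor of the pocket. The point is at floor level under the middle of the crest; its axes are the gutter's.
- stop (a point): Yellow end stop at the gutter's top, 40 mm high, 16 mm thick. The point is the middle of its downhill face at floor level, x = +135 mm in the gutter's frame; its axes are the gutter's. Resting in the pocket between ridge and stop, the roller's axis is 28 to 30 mm downhill of this face.
- roller: Red hard, smooth roller with metal end discs, diameter 56 mm, length 70 mm, about 0.4 kg, free to roll. Origin: its middle, on its axis. y is the axis it rolls about, lying across the gutter; x and z turn as it rolls. It starts resting on the foot stop, axis at x = -122 mm in the gutter's frame, 28 mm above the floor. Let go anywhere below the ridge, it rolls back down to the foot stop.
- screwdriver: Loose screwdriver, 190 mm long with a red handle, lying on the bench beside the gutter. Origin: middle, on the bench; x runs from handle to blade. Not to be disturbed.
- pot: Loose open orange pot, 84 mm across the rim, 65 mm high, standing on the bench beside the gutter. Origin: centre of its underside. Not to be disturbed.
- jar: Loose pink jar with a white cap, 56 mm across, 75 mm high, standing on the bench beside the gutter. Origin: centre of its underside. Not to be disturbed.
There are look-alikes about, which are no part of the job. Several things have the shape of the roller; the one meant has the colours described above.

How it is judged:
By the outcome, as a careful person would: the job done as asked, in the order asked, and still so for the second after the job is handed in, with the robot touching nothing.
It also fails if it takes over 40 s, if anything falls off the work surface, if the arm or the gripper's body presses on something with over 40 N, if the wrist force passes 120 N, or if a joint passes its speed limit or range.

ROBOT

A 7-joint arm with a two-finger parallel gripper is mounted at the origin on the work surface. World frame = base frame: x ahead of the robot, y to its left, z up, the work surface at z = 0. Lengths are in m, angles in degrees, forces in N, time in s.
With the tool pointing down it reaches from about 0.425 to 0.875 m from the base axis. Payload 4.7 kg.
Tool frame: the origin (TCP) lies between the finger pads; the fingertips stand 22 mm ahead of it and the grasp point (between the pads) lies 3 mm ahead of it; z points along the fingers, y is the line along which they close (so a half turn about z gives the same grasp; the last joint's range is limited). The gripper opens to 87 mm and grips with 3 to 60 N. Pads are 19 mm wide; open, the fingers measure 117 mm over their backs; the gripper's body (75 mm by 190 mm) begins 51 mm behind the grasp point.
Start: joints at [75.751, 18.392, -4.016, 83.108, 1.295, 78.541, -3.26], TCP at [0.169, -0.628, 0.219] pointing down, gripper open.
Joint ranges: [-163.93, 163.93], [-17.29, 119.83], [-79.2, 71.16], [3.27, 140.29], [-89.18, 269.18], [5.43, 117.66], [-154.24, 154.24]. Speed limits (degrees/s): [147.25, 147.25, 180, 180, 180, 180, 180].

INTERFACE

Orientations are given as [roll, pitch, yaw] about the fixed x, y, z axes, in that order (R = Rz(yaw) Ry(pitch) Rx(roll)).
In Python, from cell import env gives the robot as it stands.
- The arm moves only by the tool drive_tool, never from a script. Its argument "moves" is a list of rows, each a list of 3 entries, a list of its own where there are three numbers: the shift along the tool's x, y, z in mm, then the turn, a rotation vector about the tool's x, y, z in rad, then the closure, from 0 (fully open) to 1 (shut). In form: [[[x, y, z], [wx, wy, wz], jaw], ...]. A call has 1 to 12 rows; each row shifts and turns the commanded pose from where the row before left it, along the tool's axes as they then stand; what a row does not reach is not made up. A row lasts 1/12 s, in which the tool goes at most 41.7 mm and 7.16 degrees, less where a joint would pass 70% of its speed; a pose out of reach is approached as far as the arm can. A call with a gripper value outside its range is refused whole. The fingers move at their own pace and stop on an object; "newtons" is the grip in N (left out, the last holds). Time passes only in rows, so rows that do not move let the fingers close. It gives the time, the measured TCP pose, the force, the opening and the grip force at its end, in the units of the state.
- env.get_obs(): the state, without advancing time (a new reading comes with each control period).
- env.read_camera(name): name is "scene" or "side" or "wrist"; returns (picture, depth): 384x512x3 uint8, blue, green, red; 384x512 float32, m along the optical axis (not along the pixel's ray), 0 where there is no reading.
- env.get_calibration(name): a dict with "fx", "fy", "cx", "cy" (pixels), "T" (4x4, takes a point from camera to world coordinates). Camera axes: x right, y down, z forward; pixel columns grow to the right and rows downward; lengths in m; the calibration is good to about 2 mm. A picture is of the moment at which its call begins: read the wrist's pose just before it. get_calibration takes no time and is no camera call; for the wrist camera it gives the pose at the moment of the call.
- env.sign_off(): hands the job in; it is judged then, once.
The state is a dict: "time_s": time; "qpos": joint angles; "joint_velocities": joint speeds; "effort": joint torques, N m; "tool_pos": TCP position; "tool_rot": TCP orientation; "force": force on the tool from outside, world axes, zero at the start; "wrist_torque": the same for the moment, N m; "grip_width": finger opening in m; "grasp_force": force on a finger pad.
Only numpy, scipy, OpenCV 4.12 (cv2) and the standard library are available. Lean on these libraries where they do the work, as an engineer would, in place of code of your own. Each camera call takes 0.05 s, during which the arm holds its last target. There are 200 camera calls.

## Working session

There is one attempt and no reset: what is moved stays moved. The work goes in short steps, Python scripts to look and compute and a tool call to move; the robot and the scene stay as the last step left them, time stands still between calls to the robot, and variables do not carry over. Pictures are saved under pics/ and viewed, at most 10 in all, crops included, and the job is handed in when it is done.

Besides the shell and the picture viewer there is one more tool, called by a JSON object that holds its "api" and its "payload". drive_tool: Moves the arm, as the interface text tells. Its arguments: {"type":"object","properties":{"moves":{"type":"array"},"newtons":{"type":"number"}},"required":["moves"]}

```bash
mkdir -p pics; ls; python3 - <<'E'
from cell import env
import cv2,numpy as np
o=env.get_obs();print(o['tool_pos'],o['tool_rot'],o['time_s'],o['grip_width'])
for n in ['scene','side']:
    p,d=env.read_camera(n);c=env.get_calibration(n)
    cv2.imwrite(f'pics/{n}0.png',p);np.savez(f'{n}0.npz',p=p,d=d,**c);print(n,c)
E
```

```text
pics
[ 0.16864093 -0.62715452  0.21793895] [-1.79889293e+02  7.58076596e-03  1.50592449e+01] 0.0 0.08695480029178775
scene {'fx': 358.04238889760904, 'fy': 358.04238889760904, 'cx': 258.90630925289787, 'cy': 196.79272890558036, 'T': array([[-0.27863295,  0.56911454, -0.77360993,  1.30179926],
       [ 0.96012598,  0.18422474, -0.21028396,  0.12710929],
       [ 0.02284243, -0.80135503, -0.59775274,  0.62378604],
       [ 0.        ,  0.        ,  0.        ,  1.        ]])}
side {'fx': 414.1406704905394, 'fy': 414.1406704905394, 'cx': 256.1260547038364, 'cy': 189.84869822584366, 'T': array([[-0.98285558, -0.12179317,  0.13842448,  0.43618922],
       [-0.18342639,  0.56975026, -0.80108639,  0.82734925],
       [ 0.01869947, -0.81274293, -0.5823223 ,  0.71042288],
       [ 0.        ,  0.        ,  0.        ,  1.        ]])}
```

View pics/scene0.png

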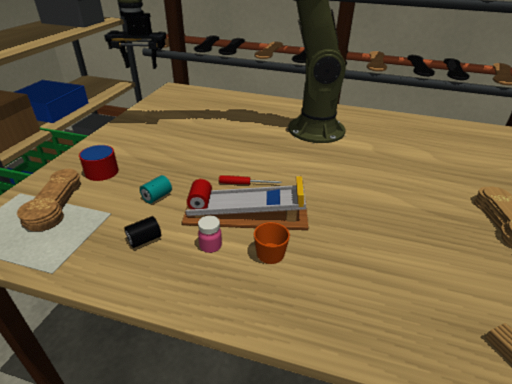

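View pics/side0.png

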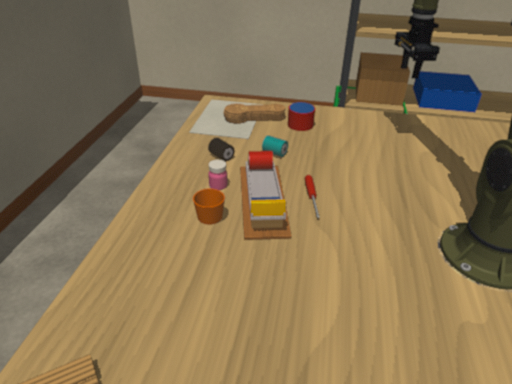

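The scene view has the red roller in the gutter's low end at (200,195). Teal (155,190) and black (142,232) rollers and a red/blue tin (98,162) lie off the gutter. The yellow stop is at (300,192), the blue ridge (274,198), jar (209,235), pot (271,242) and screwdriver (250,181). Only the red roller with metal ends resting in the gutter fits. Next I'll measure and confirm it in a crop.

```bash
python3 - <<'E'
import cv2,numpy as np
boxes={'scene':dict(roller=(183,175,215,212),yellow=(290,170,310,212),blue=(262,185,285,208),jar=(195,215,225,253),pot=(250,220,292,265),sd=(217,172,285,190),wood=(180,200,312,232)),
'side':dict(roller=(245,148,276,172),yellow=(245,196,290,218),blue=(246,185,286,203),jar=(205,158,232,190),pot=(190,186,228,225),sd=(300,172,325,220),wood=(238,165,292,240))}
hs=dict(roller=[(0,8),(172,180)],yellow=[(22,32)],blue=[(95,125)],jar=[(140,172)],pot=[(4,14)],sd=[(0,8),(172,180)],wood=[(5,16)])
for n in boxes:
    z=np.load(n+'0.npz');p=z['p'];d=z['d'];T=z['T'];h=cv2.cvtColor(p,cv2.COLOR_BGR2HSV)
    v,u=np.mgrid[:384,:512]
    P=np.stack([(u-z['cx'])/z['fx']*d,(v-z['cy'])/z['fy']*d,d],-1)@T[:3,:3].T+T[:3,3]
    for k,(a,b,c,e) in boxes[n].items():
        m=np.zeros((384,512),bool)
        for lo,hi in hs[k]: m|=(h[...,0]>=lo)&(h[...,0]<=hi)
        m&=(h[...,1]>(150 if k!='wood' else 110))&(h[...,2]>50)&(d>0)&(u>=a)&(u<=c)&(v>=b)&(v<=e)
        q=P[m]
        if len(q)<5: print(n,k,'few');continue
        (cx,cy),(w,l),an=cv2.minAreaRect(q[:,:2].astype(np.float32))
        print(n,k,len(q),'med',np.median(q,0).round(3),'p2',np.percentile(q,2,0).round(3),'p98',np.percentile(q,98,0).round(3),'rect',round(cx,3),round(cy,3),round(w,3),round(l,3),round(an,1))
    # top of stop, walls
p=np.load('scene0.npz')['p'];q=np.load('side0.npz')['p']
A=cv2.resize(p[165:265,125:325],(800,400),interpolation=cv2.INTER_CUBIC)
cv2.imwrite('pics/crop.png',A)
E
```

```text
scene roller 434 med [ 0.621 -0.218  0.081] p2 [ 0.573 -0.245  0.043] p98 [ 0.648 -0.193  0.088] rect 0.609 -0.224 0.074 0.053 11.6
scene yellow 131 med [0.557 0.031 0.103] p2 [0.458 0.012 0.04 ] p98 [0.587 0.045 0.105] rect 0.476 0.018 0.229 0.023 9.2
scene blue 173 med [ 0.559 -0.037  0.057] p2 [ 0.528 -0.056  0.052] p98 [ 0.587 -0.016  0.062] rect 0.557 -0.037 0.065 0.032 13.6
scene jar 329 med [ 0.744 -0.139  0.032] p2 [ 0.72  -0.167  0.006] p98 [ 0.75  -0.124  0.054] rect 0.737 -0.143 0.023 0.051 27.7
scene pot 1415 med [ 0.684 -0.005  0.035] p2 [ 0.596 -0.07   0.003] p98 [0.746 0.033 0.066] rect 0.671 -0.007 0.153 0.11 17.5
scene sd 240 med [ 0.459 -0.182  0.02 ] p2 [ 0.443 -0.225  0.005] p98 [ 0.471 -0.138  0.027] rect 0.457 -0.182 0.018 0.091 13.9
scene wood 1683 med [ 0.618 -0.042  0.013] p2 [ 0.545 -0.246  0.003] p98 [0.69  0.058 0.065] rect 0.637 -0.093 0.175 0.337 13.9
side roller 398 med [ 0.604 -0.204  0.075] p2 [ 0.572 -0.23   0.044] p98 [ 0.637 -0.19   0.088] rect 0.604 -0.212 0.07 0.038 17.3
side yellow 472 med [0.542 0.037 0.09 ] p2 [0.506 0.024 0.069] p98 [0.58  0.048 0.105] rect 0.544 0.034 0.081 0.017 13.8
side blue few
side jar few
side pot 913 med [0.704 0.01  0.043] p2 [ 0.667 -0.04   0.004] p98 [0.741 0.038 0.067] rect 0.735 -0.026 0.082 0.161 51.6
side sd 154 med [ 0.451 -0.168  0.024] p2 [ 0.433 -0.218  0.013] p98 [ 0.467 -0.134  0.029] rect 0.451 -0.178 0.02 0.092 12.8
side wood 1148 med [0.574 0.02  0.013] p2 [ 0.488 -0.244  0.001] p98 [0.662 0.066 0.044] rect 0.579 -0.109 0.12 0.345 14.2
```

View pics/crop.png

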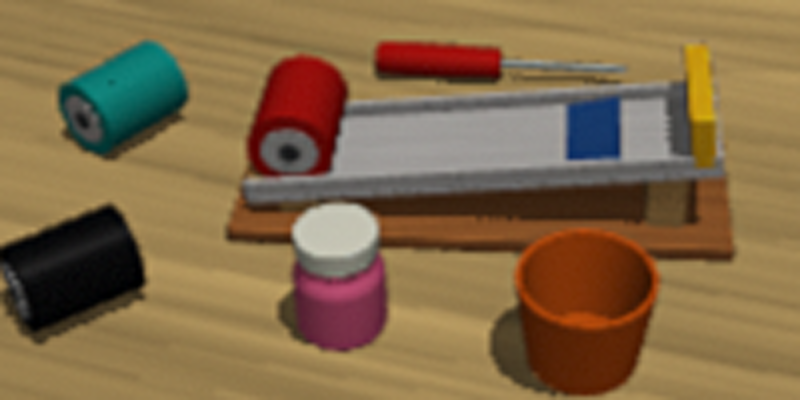

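The crop confirms it: the red roller with a metal end disc sits at the gutter's low end, around crop pixel (300,120). Estimated gutter origin is (0.576,-0.100) and uphill yaw is about 104°. Roller top z of 0.088 and stop top of 0.105 both match the sizes given. Moving over now.

{"api": "drive_tool", "payload": {"moves": [[[20, -8, 0], [0, 0, 0], 0.6], [[36, -15, 0], [0, 0, 0], 0.6], [[36, -15, 0], [0, 0, 0], 0.6], [[36, -15, 0], [0, 0, 0], 0.6], [[36, -15, 0], [0, 0, 0], 0.6], [[36, -15, 0], [0, 0, 0], 0.6], [[36, -15, 0], [0, 0, 0], 0.6], [[36, -15, 0], [0, 0, 0], 0.6], [[36, -15, 0], [0, 0, 0], 0.6], [[36, -15, 0], [0, 0, 0], 0.6], [[36, -15, 0], [0, 0, 0], 0.6], [[20, -8, 0], [0, 0, 0], 0.6]], "newtons": 20}}

```text
time_s: 1.1
tool_pos: [0.5159, -0.3583, 0.2187]
tool_rot: [-179.9, -0.1, 15.4]
force: [-0.1, 0.1, 0.4]
grip_width: 0.0348
grasp_force: 0.0
```

{"api": "drive_tool", "payload": {"moves": [[[0, 0, 0], [0, 0, -0.12], 0.6], [[0, 0, 0], [0, 0, -0.12], 0.6], [[0, 0, 0], [0, 0, -0.12], 0.6], [[0, 0, 0], [0, 0, -0.12], 0.6], [[0, 0, 0], [0, 0, -0.12], 0.6], [[0, 0, 0], [0, 0, -0.12], 0.6], [[0, 0, 0], [0, 0, -0.12], 0.6], [[0, 0, 0], [0, 0, -0.12], 0.6], [[0, 0, 0], [0, 0, -0.12], 0.6], [[0, 0, 0], [0, 0, -0.12], 0.6], [[0, 0, 0], [0, 0, -0.12], 0.6], [[0, 0, 0], [0, 0, -0.12], 0.6]]}}

```text
time_s: 2.1
tool_pos: [0.5117, -0.3633, 0.2185]
tool_rot: [-180.0, -0.0, 97.9]
force: [0.2, 0.1, 0.6]
grip_width: 0.035
grasp_force: 0.0
```

```bash
python3 - <<'E'
from cell import env
import cv2,numpy as np
o=env.get_obs();c=env.get_calibration('wrist');p,d=env.read_camera('wrist')
print(o['tool_pos'],o['tool_rot'],o['time_s'],o['grip_width'],c['T'].round(3).tolist())
cv2.imwrite('pics/wrist1.png',p);np.savez('wrist1.npz',p=p,d=d,**c)
z=np.load('scene0.npz')
v,u=np.mgrid[:384,:512];dd=z['d']
P=np.stack([(u-z['cx'])/z['fx']*dd,(v-z['cy'])/z['fy']*dd,dd],-1)@z['T'][:3,:3].T+z['T'][:3,3]
h=cv2.cvtColor(z['p'],cv2.COLOR_BGR2HSV)
for k,m in dict(teal=(u>138)&(u<175)&(v>174)&(v<205)&(h[...,0]>75)&(h[...,0]<100)&(h[...,1]>120),black=(u>122)&(u<162)&(v>215)&(v<250)&(h[...,2]<50)).items():
    q=P[m];print(k,np.percentile(q,[3,50,97],0).round(3).tolist())
E
```

```text
[ 0.51165422 -0.36333723  0.218455  ] [-1.79953918e+02 -3.87377911e-02  9.79036380e+01] 2.1 0.03497598829521715 [[0.991, 0.133, 0.035, 0.502], [0.137, -0.955, -0.262, -0.292], [-0.002, 0.264, -0.964, 0.384], [0.0, 0.0, 0.0, 1.0]]
teal [[0.562, -0.393, 0.012], [0.597, -0.358, 0.045], [0.625, -0.339, 0.057]]
black [[0.735, -0.333, 0.008], [0.767, -0.302, 0.046], [0.795, -0.275, 0.057]]
```

View pics/wrist1.png

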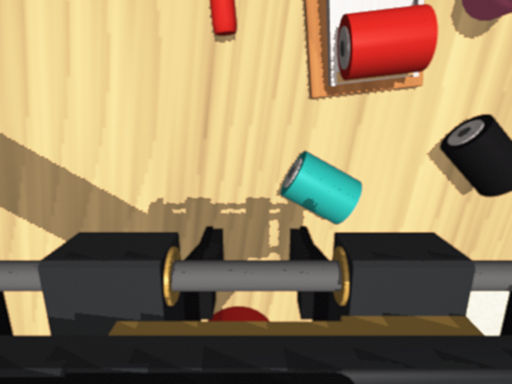

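The wrist view shows the red roller at (387,42), clear of teal (322,187) and black (480,155). There is about 40 mm of room behind the roller for the fingers.

{"api": "drive_tool", "payload": {"moves": [[[0, 0, 0], [0, 0, -0.107], 0.6], [[10, 23, 0], [0, 0, 0], 0.6], [[12, 26, 0], [0, 0, 0], 0.6], [[12, 28, 0], [0, 0, 0], 0.6], [[12, 28, 0], [0, 0, 0], 0.6], [[10, 20, 0], [0, 0, 0], 0.6], [[0, 0, 0], [0, 0, 0], 0.6], [[0, 0, 0], [0, 0, 0], 0.6]]}}

```text
time_s: 2.82
tool_pos: [0.621, -0.2774, 0.2183]
tool_rot: [-180.0, -0.1, 103.8]
force: [0.3, -0.3, 0.3]
grip_width: 0.0346
grasp_force: 0.0
```

```bash
python3 - <<'E'
from cell import env
import cv2,numpy as np
o=env.get_obs();z=env.get_calibration('wrist');p,d=env.read_camera('wrist')
print(o['tool_pos'],o['tool_rot'],o['time_s'],o['grip_width'])
cv2.imwrite('pics/wrist2.png',p)
v,u=np.mgrid[:384,:512];h=cv2.cvtColor(p,cv2.COLOR_BGR2HSV)
P=np.stack([(u-z['cx'])/z['fx']*d,(v-z['cy'])/z['fy']*d,d],-1)@z['T'][:3,:3].T+z['T'][:3,3]
H,S=h[...,0],h[...,1]
a=np.radians(104);U=np.array([np.cos(a),np.sin(a),0]);V=np.array([np.sin(a),-np.cos(a),0])
for k,m in dict(red=((H<8)|(H>172))&(S>150)&(P[...,1]>-.3)&(P[...,0]>.53)&(P[...,2]>.07),blue=(H>95)&(H<125)&(S>150)&(P[...,2]>.04),yellow=(H>22)&(H<32)&(S>150)&(P[...,2]>.06)).items():
    q=P[m&(d>0)]
    if len(q)<20: print(k,len(q));continue
    print(k,len(q),np.percentile(q,[2,50,98],0).round(4).tolist(),[x if isinstance(x,float) else np.round(x,4) for x in cv2.minAreaRect(q[:,:2].astype(np.float32))],'along/across rel',np.percentile((q-[.576,-.1,0])@np.c_[U,V],[2,98],0).round(4).tolist())
E
```

```text
[ 0.62095135 -0.27741194  0.21829013] [-1.79970999e+02 -7.46283272e-02  1.03782387e+02] 2.8167 0.034605312290157605
red 4182 [[0.5741, -0.2498, 0.0711], [0.6073, -0.2223, 0.0827], [0.6406, -0.1968, 0.0863]] [array([ 0.6074, -0.2236]), array([0.0683, 0.0507]), 13.99019718170166] along/across rel [[-0.1515, -0.0319], [-0.1039, 0.0334]]
blue 3
yellow 0
```

View pics/wrist2.png

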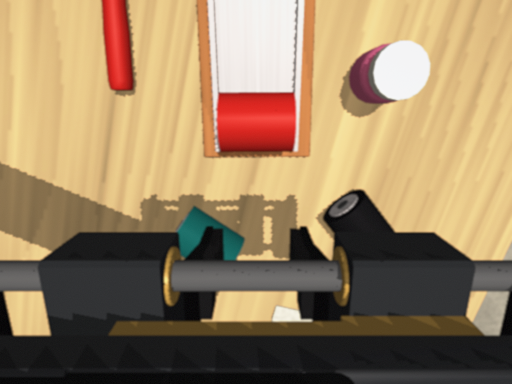

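The view is aligned: roller centred at (256,122), its axis square to the gutter at yaw 104°, and the tool is on the centreline. Descending behind the roller.

{"api": "drive_tool", "payload": {"moves": [[[0, 0, 20], [0, 0, 0], 0.6], [[0, 0, 36], [0, 0, 0], 0.6], [[0, 0, 36], [0, 0, 0], 0.6], [[0, 0, 30], [0, 0, 0], 0.6], [[0, 0, 18], [0, 0, 0], 0.6], [[0, 0, 11], [0, 0, 0], 0.6], [[0, 0, 0], [0, 0, 0], 0.6], [[3, 0, 0], [0, 0, 0], 0.6], [[3, 0, 0], [0, 0, 0], 0.6], [[3, 0, 0], [0, 0, 0], 0.6], [[3, 0, -0.4], [0, 0, 0], 0.6], [[0, 0, 0], [0, 0, 0], 0.6]]}}

```text
time_s: 3.87
tool_pos: [0.6181, -0.2668, 0.0698]
tool_rot: [179.9, 0.1, 103.8]
force: [0.8, -0.1, -0.2]
grip_width: 0.0343
grasp_force: 0.0
```

{"api": "drive_tool", "payload": {"moves": [[[3, 0, 1], [0, 0, 0], 0.6], [[3, 0, 1], [0, 0, 0], 0.6], [[3, 0, -0.4], [0, 0, 0], 0.6], [[3, 0, -0.4], [0, 0, 0], 0.6], [[3, 0, -0.4], [0, 0, 0], 0.6], [[4, 0, -0.5], [0, 0, 0], 0.6], [[4, 0, -0.5], [0, 0, 0], 0.6], [[4, 0, -0.5], [0, 0, 0], 0.6], [[4, 0, -0.5], [0, 0, 0], 0.6], [[4, 0, -0.5], [0, 0, 0], 0.6], [[4, 0, -0.5], [0, 0, 0], 0.6], [[4, 0, -0.5], [0, 0, 0], 0.6]]}}

```text
time_s: 4.87
tool_pos: [0.607, -0.2256, 0.0711]
tool_rot: [-180.0, -0.0, 103.7]
force: [-0.3, -2.8, 3.8]
grip_width: 0.0348
grasp_force: 1.8
```

```bash
python3 - <<'E'
from cell import env
import cv2,numpy as np
o=env.get_obs();print(o['tool_pos'],o['force'])
p,d=env.read_camera('wrist');q,d=env.read_camera('scene')
cv2.imwrite('pics/m3.png',np.hstack([cv2.resize(p,(400,300)),cv2.resize(q[150:270,165:325],(400,300))]))
E
```

```text
[ 0.60696992 -0.2255678   0.07108955] [-0.27797788 -2.78558965  3.80498817]
```

View pics/m3.png

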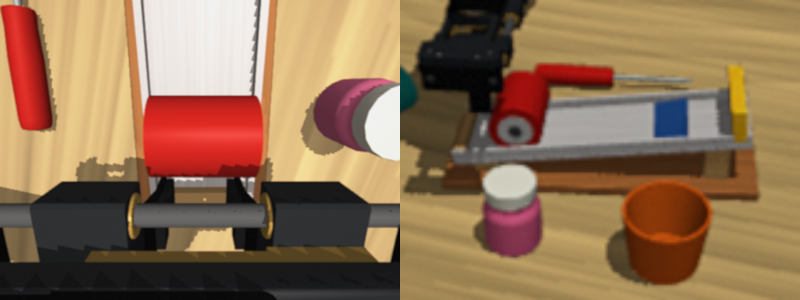

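Left half: the roller at (204,135) is square against both fingers. Right half: it has left the foot stop at (520,105) and nothing else has been touched. Continuing uphill.

{"api": "drive_tool", "payload": {"moves": [[[5, 0, -0.6], [0, 0, 0], 0.6], [[5, 0, -0.6], [0, 0, 0], 0.6], [[5, 0, -0.6], [0, 0, 0], 0.6], [[5, 0, -0.6], [0, 0, 0], 0.6], [[5, 0, -0.6], [0, 0, 0], 0.6], [[5, 0, -0.6], [0, 0, 0], 0.6], [[5, 0, -0.6], [0, 0, 0], 0.6], [[5, 0, -0.6], [0, 0, 0], 0.6], [[5, 0, -0.6], [0, 0, 0], 0.6], [[5, 0, -0.6], [0, 0, 0], 0.6], [[5, 0, -0.6], [0, 0, 0], 0.6], [[5, 0, -0.6], [0, 0, 0], 0.6]]}}

```text
time_s: 5.97
tool_pos: [0.5928, -0.1674, 0.0784]
tool_rot: [180.0, 0.0, 103.7]
force: [1.1, -2.8, 2.8]
grip_width: 0.0348
grasp_force: 1.8
```

{"api": "drive_tool", "payload": {"moves": [[[5, 0, -0.6], [0, 0, 0], 0.6], [[5, 0, -0.6], [0, 0, 0], 0.6], [[5, 0, -0.6], [0, 0, 0], 0.6], [[5, 0, -0.6], [0, 0, 0], 0.6], [[5, 0, -0.6], [0, 0, 0], 0.6], [[5, 0, -0.6], [0, 0, 0], 0.6], [[5, 0, -0.6], [0, 0, 0], 0.6], [[5, 0, -0.6], [0, 0, 0], 0.6], [[5, 0, -0.6], [0, 0, 0], 0.6], [[5, 0, -0.6], [0, 0, 0], 0.6], [[5, 0, -0.6], [0, 0, 0], 0.6], [[5, 0, -0.6], [0, 0, 0], 0.6]]}}

```text
time_s: 6.97
tool_pos: [0.5786, -0.109, 0.0856]
tool_rot: [-180.0, 0.0, 103.7]
force: [0.3, -2.5, 2.6]
grip_width: 0.0352
grasp_force: 1.9
```

{"api": "drive_tool", "payload": {"moves": [[[5, 0, -0.6], [0, 0, 0], 0.6], [[5, 0, -0.6], [0, 0, 0], 0.6], [[5, 0, -0.6], [0, 0, 0], 0.6], [[5, 0, -0.6], [0, 0, 0], 0.6], [[4, 0, -0.6], [0, 0, 0], 0.6], [[4, 0, -0.6], [0, 0, 0], 0.6], [[4, 0, -0.6], [0, 0, 0], 0.6], [[4, 0, -0.6], [0, 0, 0], 0.6], [[4, 0, -0.6], [0, 0, 0], 0.6], [[4, 0, -0.6], [0, 0, 0], 0.6], [[4, 0, -0.6], [0, 0, 0], 0.6], [[3, 0, -0.4], [0, 0, 0], 0.6]]}}

```text
time_s: 7.97
tool_pos: [0.5661, -0.0588, 0.0922]
tool_rot: [-180.0, -0.1, 103.7]
force: [-0.1, -3.2, 2.0]
grip_width: 0.0346
grasp_force: 1.4
```

```bash
python3 - <<'E'
from cell import env
import cv2,numpy as np
o=env.get_obs();print(o['tool_pos'],o['force'])
p,d=env.read_camera('wrist');q,d=env.read_camera('scene')
cv2.imwrite('pics/m4.png',np.hstack([cv2.resize(p,(400,300)),cv2.resize(q[150:270,165:325],(400,300))]))
E
```

```text
[ 0.56611671 -0.05884654  0.09222708] [-0.10220303 -3.15492245  1.98442895]
```

View pics/m4.png

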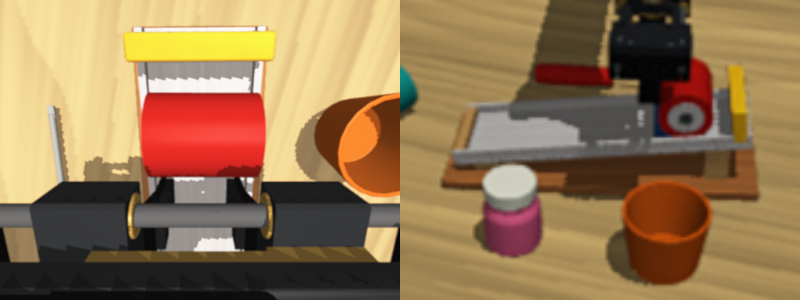

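The roller is on the ridge just short of the crest: (204,135) left, (687,100) right. Pushing the last stretch slowly.

{"api": "drive_tool", "payload": {"moves": [[[2.5, 0, -0.3], [0, 0, 0], 0.6], [[2, 0, -0.3], [0, 0, 0], 0.6], [[2, 0, -0.3], [0, 0, 0], 0.6], [[2, 0, -0.3], [0, 0, 0], 0.6], [[2, 0, -0.3], [0, 0, 0], 0.6], [[2, 0, -0.3], [0, 0, 0], 0.6], [[2, 0, -0.3], [0, 0, 0], 0.6], [[0, 0, 0], [0, 0, 0], 0.6], [[0, 0, 0], [0, 0, 0], 0.6]]}}

```text
time_s: 8.82
tool_pos: [0.5632, -0.0457, 0.0947]
tool_rot: [180.0, 0.0, 103.7]
force: [1.1, 0.3, 0.1]
grip_width: 0.0351
grasp_force: 0.0
```

```bash
cat > m.py <<'E'
from cell import env
import cv2,numpy as np,sys
o=env.get_obs();print(o['tool_pos'],o['force'])
z=env.get_calibration('wrist');p,d=env.read_camera('wrist');q,_=env.read_camera('scene')
cv2.imwrite(sys.argv[1],np.hstack([cv2.resize(p,(400,300)),cv2.resize(q[150:270,165:325],(400,300))]))
v,u=np.mgrid[:384,:512];h=cv2.cvtColor(p,cv2.COLOR_BGR2HSV)
P=np.stack([(u-z['cx'])/z['fx']*d,(v-z['cy'])/z['fy']*d,d],-1)@z['T'][:3,:3].T+z['T'][:3,3]
H,S=h[...,0],h[...,1];a=np.radians(104);U=np.array([[np.cos(a),np.sin(a),0]]).T
for k,m in dict(red=((H<8)|(H>172))&(P[...,0]>.5),yellow=(H>22)&(H<32)).items():
    w=P[m&(S>150)&(d>0)&(P[...,2]>.06)]
    if len(w)>20: print(k,'along',np.percentile((w-[.576,-.1,0])@U,[2,98]).round(4),'ztop',np.percentile(w[:,2],[50,98]).round(4))
E
python3 m.py pics/m5.png
```

```text
[ 0.56323086 -0.04568082  0.09467408] [1.11786959 0.26963047 0.13407994]
red along [0.0756 0.1239] ztop [0.1103 0.1137]
yellow along [0.1269 0.1411] ztop [0.1017 0.1033]
```

Contact force is gone, and the roller's top at z = 0.1137 matches the 0.1137 predicted for the pocket. On the ridge it would read about 0.118. Backing off, then up.

{"api": "drive_tool", "payload": {"moves": [[[-4, 0, 0], [0, 0, 0], 0.6], [[-10, 0, -1], [0, 0, 0], 0.6], [[-15, 0, -3], [0, 0, 0], 0.6], [[-15, 0, -10], [0, 0, 0], 0.6], [[-5, 0, -25], [0, 0, 0], 0.6], [[0, 0, -30], [0, 0, 0], 0.6], [[0, 0, -30], [0, 0, 0], 0.6], [[0, 0, -15], [0, 0, 0], 0.6], [[0, 0, 0], [0, 0, 0], 0.6], [[0, 0, 0], [0, 0, 0], 0.6]]}}

```text
time_s: 9.75
tool_pos: [0.5755, -0.0953, 0.2096]
tool_rot: [179.9, 0.1, 103.6]
force: [0.6, 0.1, -0.8]
grip_width: 0.0345
grasp_force: 0.0
```

```bash
python3 m.py pics/m6.png
```

```text
[ 0.57552766 -0.09531936  0.20961142] [ 0.6063291   0.11575819 -0.7592565 ]
red along [0.0716 0.1225] ztop [0.1101 0.114 ]
yellow along [0.1269 0.141 ] ztop [0.1018 0.1035]
```

View pics/m6.png

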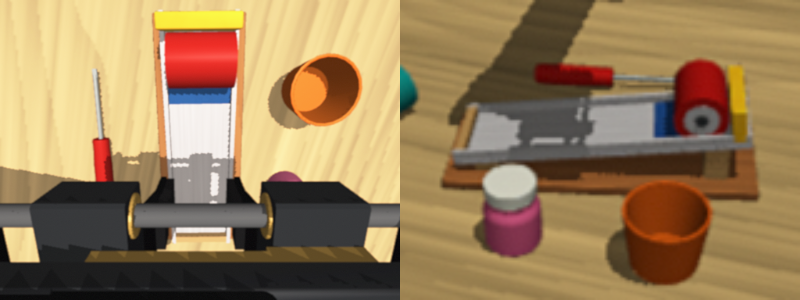

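The roller rests in the pocket between the blue ridge and the yellow stop, at (201,60) left and (702,100) right. The screwdriver, pot and jar look where they were, and the arm is clear.

```bash
python3 -c "
from cell import env
print(env.sign_off())"
```

```text
the job is handed in; nothing more can be done
None
```

The red roller is resting in the pocket in front of the yellow end stop, the screwdriver, pot and jar were not touched, and the job was handed in at about 10 s with the arm clear.

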